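# Scoop one sample vial from a covered feeder

### The arm

A 6-joint arm with a two-finger parallel gripper is mounted at the origin on a cart in front of the work surface, level with it; the furniture and walls round the work are solid. World frame = base frame: x ahead of the robot, y to its left, z up, the work surface at z = 0. Lengths are in m, angles in rad, forces in N, time in s.
With the tool pointing down it reaches from about 0.3 to 0.775 m from the base axis. Payload 14.6 kg.
Tool frame: the origin (TCP) lies at the very end of the fingers, on their centre line; the grasp point (between the pads) lies 19 mm behind it (ctrl.grasp_offset is the distance from the TCP to the grasp point, in m); z points along the fingers, y is the line along which they close (so a half turn about z gives the same grasp; the last joint's range is limited). The gripper opens to 94 mm and grips with 3 to 60 N. Pads are 16 mm wide; open, the fingers measure 119 mm over their backs; the gripper's body (75 mm by 177 mm) begins 78 mm behind the grasp point.
Start: joints at [-1.241, 0.3, 1.521, -0, 1.321, -0.067], TCP at [0.213, -0.507, 0.174] pointing down, gripper open.
Joint ranges: [-3.03, 3.03], [-0.79, 2.21], [0.23, 2.52], [-1.04, 4.18], [0, 3.07], [-2.55, 2.55]. Speed limits (rad/s): [2.22, 2.22, 2.57, 3.14, 3.14, 3.14].

### API

Orientations are given as [roll, pitch, yaw] about the fixed x, y, z axes, in that order (R = Rz(yaw) Ry(pitch) Rx(roll)).
In Python, from station import ctrl gives the robot as it stands.
- The arm moves only by the tool step_arm, never from a script. Its argument "plan" is a list that holds one entry, the list of rows, each a list of 6 numbers: the shift along the tool's x, y, z in units of 30 mm (1.0 is 30 mm), then the turn, a rotation vector about the tool's x, y, z in units of 6 degrees (1.0 is 6 degrees). In form: [[[dx, dy, dz, wx, wy, wz], ...]]. A call has 1 to 8 rows; each row is the pose to reach, as a shift and turn from the pose commanded when the call began, along the tool's axes at that moment; what a row does not reach only later rows make up. A row lasts 1/12 s, in which the tool goes at most 41.7 mm and 7.16 degrees, less where a joint would pass 70% of its speed; a pose out of reach is approached as far as the arm can. A call with a gripper value outside its range is refused whole. "grip" is the opening, from 0 (shut) to 1 (fully open), set as the call begins (left out, the last holds). The fingers move at their own pace and stop on an object; "squeeze" is the grip in N (left out, the last holds). Time passes only in rows, so rows that repeat a pose let the fingers close. It gives the time, the measured TCP pose, the force, the opening and the grip force at its end, in the units of the state.
- ctrl.get_obs(): the state, without advancing time (a new reading comes with each control period).
- ctrl.camera(name): name is "scene" or "side" or "wrist"; returns the picture (400x640x3 uint8, red, green, blue); there is no depth.
- ctrl.camera_model(name): a dict with "intrinsics" (3x3 intrinsics, pixels), "R" (3x3) and "t" (3): a world point X has camera coordinates R X + t; the wrist camera has in their place "tool_from_camera" (4x4, takes a point from camera to tool coordinates, whose origin is the TCP and whose axes are the flange's). Camera axes: x right, y down, z forward; pixel columns grow to the right and rows downward; lengths in m; the calibration is good to about 2 mm. The wrist camera is an equidistant fisheye: a pixel r from the principal point sees the ray r / f radians off the axis. A picture is of the moment at which its call begins: read the wrist's pose just before it. camera_model takes no time and is no camera call.
- ctrl.hand_in(): hands the job in; it is judged then, once.
Trained networks look in the newest picture that a camera, given by its name, has taken for a name from the list of things; names that differ only in an ending like _2 or _b are one class to them, and where a whole thing is asked for, a point or a joint stands for the part that bears it (a point fixed in the world has none). Each returns a list of dicts, best first, with "confidence" (0 to 1); they miss things now and then, are a little off and sometimes report something else, mostly with a low value. They report only what shows in the picture. A call takes as long as a camera call.
- ctrl.masks_of(query, camera): "pixels" (400x640 bool, what is visible of it) and "at" ([column, row] in pixels, amid what is visible of it).
- ctrl.place_of(query, camera): "at" ([column, row] in pixels: a listed point, or the origin of a listed thing).
The state is a dict: "time_s": time; "qpos": joint angles; "joint_vel": joint speeds; "tau": joint torques, N m; "ee_pos": TCP position; "eef_rot": TCP orientation; "force": force on the tool from outside, world axes, zero at the start; "moment": the same for the moment, N m; "grip_width": finger opening in m; "grip_force": force on a finger pad.
Only numpy, scipy, OpenCV 4.12 (cv2) and the standard library are available. Lean on these libraries where they do the work, as an engineer would, in place of code of your own. Each camera call takes 0.05 s, during which the arm holds its last target. There are 200 camera calls.

### The job

Pull the orange spoon out of the grey holster, lay it on the open bench clear of the holster, let go, and take it again farther back on its handle, so that it can reach in under the cover. Scoop exactly one vial out of the covered blue feeder with it and tip that vial gently, from low over the rim, into the aluminium sample tray; never touch a vial with the gripper, and leave the other two lying in the feeder. Finally lay the spoon flat on the open bench again, clear of the holster, and let go, without shifting the red-capped bottle or the timer.

Things in the scene. Friction and masses are not known exactly. Their poses are not given: they have to be found in the camera images.
- spoon: loose orange spoon like a flat dustpan, 194 mm long, 120 g. x points from handle to lip, z up; origin on the underside (z = 0 on the bench) at the front face of the pocket's back wall. The wall is 30 mm high, x = -4 to 0. Neck and handle: one level bar, x = -2 to -150 mm, 14 mm wide, 16 mm high. A heel at its end (x = -150 to -140) reaches down to the underside, so the spoon lies level.
- spoon_grip (a point): middle of the spoon's black rubber grip (70 mm long along the bar), on the bar's axis: x = -100 mm, 30 mm above the underside. Inside the holster at the start.
- spoon_neck (a point): middle of the spoon's bare neck, on the bar's axis: x = -22 mm, 30 mm above the underside; the only part of the bar outside the holster at the start.
- spoon_lip (a point): front edge of the spoon, x = 44 mm, 1 mm thick; wedge rises to a crest 3.5 mm over the underside at x = 25 mm, behind it the pocket: floor 2 mm thick, 78 mm wide outside, 74 mm between side cheeks 7 mm high. Holds one vial crosswise, its centre then at x = about 15, z = 17 mm; it stays in while level and rolls out over the lip when tipped lip-down 40 degrees or more.
- holster: fixed grey sheet cover over the spoon's handle, 120 x 54 mm (84 over its flanges), 52 mm high. Origin under its centre; x points out of its mouth (at x = 60 mm). No floor; 44 mm wide and 48 mm high inside. At the start the spoon lies in it, x axes nearly parallel, its origin about 42 mm outside the mouth: draw it straight out by 115 mm or more to free it.
- feeder: fixed blue feeder, 140 x 100 x 63 mm. Origin under its centre; x points inwards, from the open mouth (x = -70 mm) to the rear wall (inner face x = 65 mm). Flat floor 4 mm thick, front edge bevelled down to x = -78; walls 90 mm apart inside; clear cover, underside 60 mm over the bench. The row of vials backs on the rear wall; a spoon pushed in along the floor drives the front vial over its lip.
- feeder_mouth (a point): middle of the feeder's mouth at floor level (4 mm over the bench), x = -70 mm. White rails on the side walls, x = -50 mm to the rear, 66 mm apart, 16 to 34 mm over the bench, keep the vials centred. The pocket's cheeks run below the rails: inside, keep the spoon level, its underside within 4 mm of the floor, and draw it out level.
- sample_tray: fixed open aluminium tray with black liner, 125 x 125 mm, walls 4 mm thick and 35 mm high, liner surface 6 mm over the bench. Origin under its centre.
- vial_a: capped sample vial, red cap, white body, yellow band: smooth cylinder 62 mm long, 30 mm diameter, about 35 g. Origin at mid-length on its axis, own y axis along it. Lies across the feeder, can roll. The three are alike but for the cap; their order varies.
- vial_b: capped sample vial, green cap, white body, yellow band: smooth cylinder 62 mm long, 30 mm diameter, about 35 g. Origin at mid-length on its axis, own y axis along it. Lies across the feeder, can roll. The three are alike but for the cap; their order varies.
- vial_c: capped sample vial, blue cap, white body, yellow band: smooth cylinder 62 mm long, 30 mm diameter, about 35 g. Origin at mid-length on its axis, own y axis along it. Lies across the feeder, can roll. The three are alike but for the cap; their order varies.
- red_bottle: loose bottle with a red cap, 76 mm diameter, 169 mm high, a bystander. Origin under its centre.
- timer: loose white bench timer, 34 x 68 x 55 mm, a bystander. Origin under its centre.

How it is judged:
By the outcome, as a careful person would: the job done as asked, in the order asked, and still so for the second after the job is handed in, with the robot touching nothing.
It also fails if it takes over 72 s, if anything falls off the work surface, if the arm or the gripper's body presses on something with over 40 N, if the wrist force passes 120 N, or if a joint passes its speed limit or range.

## Working session

There is one attempt and no reset: what is moved stays moved. The work goes in short steps, Python scripts to look and compute and a tool call to move; the robot and the scene stay as the last step left them, time stands still between calls to the robot, and variables do not carry over. Pictures are saved under pics/ and viewed, at most 10 in all, crops included, and the job is handed in when it is done.

Besides the shell and the picture viewer there is one more tool, called after ">>>" as a command line: name --argument value ..., lists and objects as JSON in quotes. step_arm: Moves the arm, as the interface text tells. Its arguments: {"type":"object","properties":{"plan":{"type":"array","items":{"type":"array","items":{"type":"array","items":{"type":"number"}}}},"grip":{"type":"number"},"squeeze":{"type":"number"}},"required":["plan"]}

```bash
ls; mkdir -p pics; cat > h.py <<'E'
import numpy as np, cv2
from station import ctrl
from scipy.spatial.transform import Rotation as Ro
def pix2plane(cam,p,z):
    m=ctrl.camera_model(cam);K=np.array(m["intrinsics"]);R=np.array(m["R"]);t=np.array(m["t"])
    d=R.T@np.linalg.inv(K)@np.array([p[0],p[1],1.]);c=-R.T@t
    return c+d*(z-c[2])/d[2]
def tri(p1,p2,c1="scene",c2="side"):
    A=[];b=[]
    for cam,p in((c1,p1),(c2,p2)):
        m=ctrl.camera_model(cam);K=np.array(m["intrinsics"]);R=np.array(m["R"]);t=np.array(m["t"])
        d=R.T@np.linalg.inv(K)@np.array([p[0],p[1],1.]);d/=np.linalg.norm(d);c=-R.T@t
        P=np.eye(3)-np.outer(d,d);A.append(P);b.append(P@c)
    return np.linalg.lstsq(np.vstack(A),np.hstack(b),rcond=None)[0]
def proj(cam,X):
    m=ctrl.camera_model(cam);x=np.array(m["intrinsics"])@(np.array(m["R"])@np.asarray(X,float)+np.array(m["t"]));return x[:2]/x[2]
def snap(cam,fn=None):
    im=np.ascontiguousarray(ctrl.camera(cam)[:,:,::-1])
    if fn: cv2.imwrite("pics/"+fn,im)
    return im
E
python3 - <<'E'
from h import *
o=ctrl.get_obs();print(o["ee_pos"],o["eef_rot"],o["grip_width"],ctrl.grasp_offset)
snap("scene","s0.png");snap("side","d0.png")
for c in("scene","side"):
    m=ctrl.camera_model(c);print(c,-np.array(m["R"]).T@np.array(m["t"]),np.array(m["R"])[2])
H={"spoon":0,"spoon_neck":.03,"spoon_lip":.001,"holster":0,"feeder":0,"feeder_mouth":.004,"sample_tray":0,"vial_a":.019,"red_bottle":0,"timer":0}
for q,z in H.items():
    r={}
    for c in("scene","side"):
        l=ctrl.place_of(q,c)
        for e in l[:3]: print(q,c,round(e["confidence"],2),np.round(e["at"],1),np.round(pix2plane(c,e["at"],z),4)[:2])
        if l:r[c]=l[0]["at"]
    if len(r)==2: print("   tri",np.round(tri(r["scene"],r["side"]),4))
E
```

```text
pics
[ 0.21245446 -0.50698638  0.17296795] [-3.14042501e+00 -5.95408851e-05  3.96785955e-01] 0.0942432317413231 0.0188
scene [ 0.04200485 -0.77725269  0.95550776] [ 0.39318748  0.58005359 -0.71340132]
side [-0.58476502 -0.60750113  0.70761975] [ 0.79693236  0.40292384 -0.45005687]
spoon scene 0.7 [266.6 171.7] [0.5072 0.2055]
spoon side 0.55 [243.2 197.6] [0.5084 0.2337]
   tri [ 0.5144  0.2302 -0.0101]
spoon_neck scene 0.66 [260.7 160.5] [0.5054 0.2399]
spoon_neck side 0.63 [240.3 190.6] [0.499  0.2348]
   tri [0.5071 0.2422 0.0259]
spoon_lip scene 0.64 [270.4 180.4] [0.4947 0.1565]
spoon_lip side 0.62 [258.1 204.5] [0.4864 0.1613]
   tri [ 0.5002  0.1695 -0.0094]
holster scene 0.81 [249.9 155.9] [0.5001 0.3199]
holster scene 0.24 [262.1 169.6] [0.4995 0.2249]
feeder scene 0.75 [336.9 219.9] [ 0.5768 -0.1258]
feeder side 0.79 [353.1 209.3] [ 0.5789 -0.1269]
feeder side 0.46 [429.7 242. ] [ 0.4939 -0.3874]
   tri [ 0.5753 -0.128   0.0025]
feeder_mouth scene 0.74 [320.6 229.7] [ 0.5082 -0.1321]
feeder_mouth side 0.88 [338.7 217.5] [ 0.5093 -0.1094]
   tri [ 0.5148 -0.1148 -0.0046]
sample_tray scene 0.73 [367.9 287.5] [ 0.4976 -0.3738]
sample_tray side 0.63 [428.3 243.9] [ 0.4833 -0.3863]
   tri [ 0.4993 -0.3774 -0.0075]
vial_a side 0.65 [348.  205.7] [ 0.5622 -0.1169]
red_bottle scene 0.68 [411.  259.3] [ 0.6628 -0.3727]
red_bottle side 0.84 [435.7 216.2] [ 0.6377 -0.3687]
   tri [ 0.679  -0.3614 -0.0243]
timer scene 0.65 [324.1 189.6] [0.6242 0.0108]
timer scene 0.65 [266.1 173. ] [0.5022 0.2004]
timer side 0.7 [320.9 196.1] [0.6185 0.0035]
   tri [ 0.6242  0.0086 -0.0017]
```

```bash
python3 - <<'E'
import cv2
a=cv2.imread("pics/s0.png")[130:330,220:460];b=cv2.imread("pics/d0.png")[150:300,210:460]
a=cv2.resize(a,(480*3//2,600));a=cv2.resize(a,(480,400),interpolation=cv2.INTER_CUBIC)
cv2.imwrite("pics/s0c.png",cv2.resize(cv2.imread("pics/s0.png")[130:330,220:460],(720,600),interpolation=cv2.INTER_CUBIC))
cv2.imwrite("pics/d0c.png",cv2.resize(cv2.imread("pics/d0.png")[150:300,210:460],(800,480),interpolation=cv2.INTER_CUBIC))
E
```

```text
(no output)
```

View pics/s0c.png

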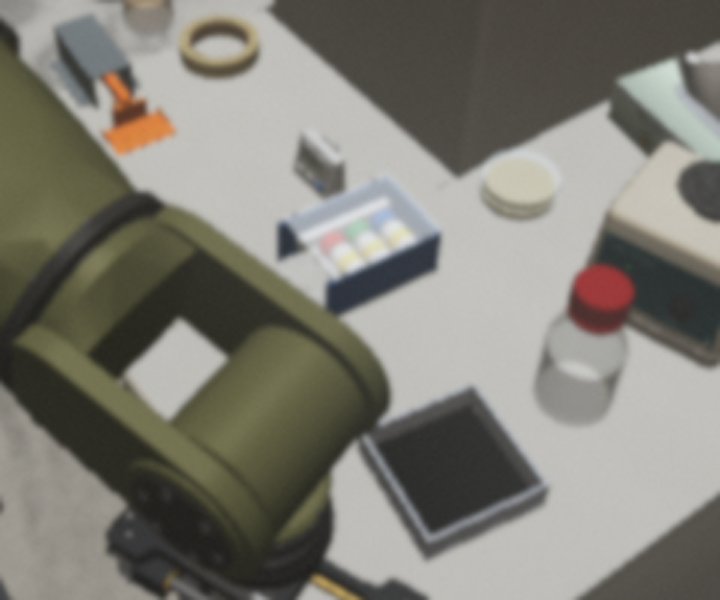

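View pics/d0c.png

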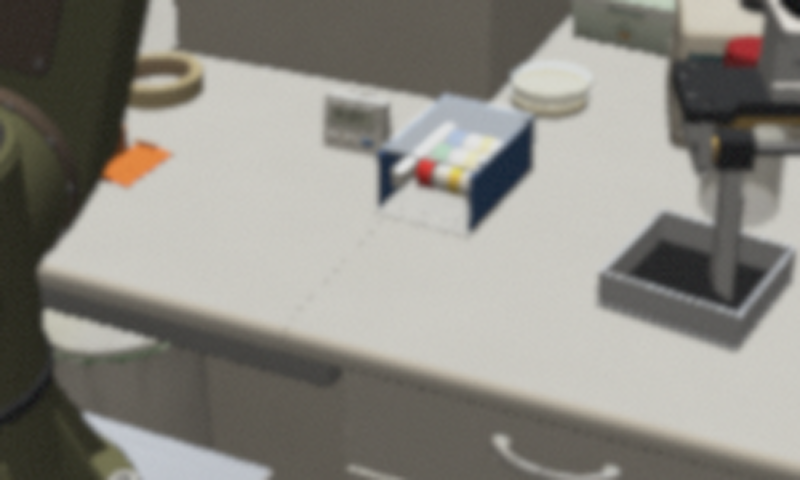

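```bash
cat >> h.py <<'E'
def wray(p,o):
    m=ctrl.camera_model("wrist");K=np.array(m["intrinsics"]);T=np.array(m["tool_from_camera"])
    u=np.array([(p[0]-K[0,2])/K[0,0],(p[1]-K[1,2])/K[1,1]]);th=np.hypot(*u)
    d=np.r_[np.sin(th)*u/max(th,1e-9),np.cos(th)]
    R=Ro.from_euler("xyz",o["eef_rot"]).as_matrix();e=np.array(o["ee_pos"])
    return R@T[:3,3]+e,R@T[:3,:3]@d
def wplane(p,o,z):
    c,d=wray(p,o);return c+d*(z-c[2])/d[2]
def wproj(X,o):
    m=ctrl.camera_model("wrist");K=np.array(m["intrinsics"]);T=np.array(m["tool_from_camera"])
    R=Ro.from_euler("xyz",o["eef_rot"]).as_matrix()
    d=T[:3,:3].T@(R.T@(np.asarray(X)-np.array(o["ee_pos"]))-T[:3,3])
    th=np.arctan2(np.hypot(d[0],d[1]),d[2]);u=d[:2]/max(np.hypot(d[0],d[1]),1e-9)*th
    return np.array([K[0,0]*u[0]+K[0,2],K[1,1]*u[1]+K[1,2]])
H={"spoon":0,"spoon_grip":.03,"spoon_neck":.03,"spoon_lip":.0,"holster":0,"feeder":0,"feeder_mouth":.004,"sample_tray":0,"vial_a":.019,"red_bottle":0,"timer":0}
def wfind(qs,fn=None):
    o=ctrl.get_obs();snap("wrist",fn)
    for q in qs:
        for e in ctrl.place_of(q,"wrist")[:3]: print(q,round(e["confidence"],2),np.round(e["at"],1),np.round(wplane(e["at"],o,H[q]),4)[:2])
    return o
E
python3 - <<'E'
from h import *
m=ctrl.camera_model("wrist");print(np.round(m["tool_from_camera"],3).tolist(),np.round(m["intrinsics"],1).tolist())
print(ctrl.get_obs()["qpos"])
wfind(["feeder","feeder_mouth","sample_tray","red_bottle","timer"],"w0.png")
E
```

```text
[[-0.001, -0.96, -0.279, 0.08], [1.0, -0.001, -0.001, 0.0], [0.0, -0.279, 0.96, -0.211], [0.0, 0.0, 0.0, 1.0]] [[309.7, 0.0, 319.9], [0.0, 309.7, 196.6], [0.0, 0.0, 1.0]]
[-1.24057920e+00  2.99920700e-01  1.52098273e+00  3.41166802e-05
  1.32070485e+00 -6.66261074e-02]
```

View pics/w0.png

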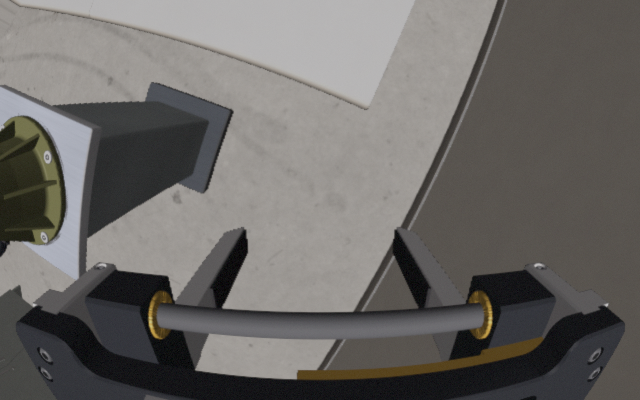

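```bash
cat >> h.py <<'E'
def go(pos,yaw_deg,pitch_deg=0):
    """units from current pose to target; tool down, then leaned by pitch about tool y"""
    o=ctrl.get_obs();R=Ro.from_euler("xyz",o["eef_rot"])
    T=Ro.from_euler("z",yaw_deg,degrees=True)*Ro.from_euler("x",180,degrees=True)*Ro.from_euler("y",pitch_deg,degrees=True)
    d=R.inv().apply(np.array(pos)-o["ee_pos"])/.03;w=np.degrees((R.inv()*T).as_rotvec())/6
    print("units",np.round(d,3),np.round(w,3),"rows",np.ceil(max(np.linalg.norm(d)*30/41.7,np.linalg.norm(w)*6/7.16)+.0))
E
python3 - <<'E'
from h import *
go((.36,-.2,.3),0)
for p in((300,251),(350,262),(260,243)): print(pix2plane("side",p,0))
E
```

```text
units [ 8.491 -7.547 -4.215] [ 0.    -0.     3.789] rows 9.0
[ 0.31287055 -0.08412586  0.        ]
[ 0.3212538  -0.22542707  0.        ]
[0.3022442  0.03558758 0.        ]
```

>>> step_arm --plan '[[[8.5,-7.5,-4.2,0,0,0],[8.5,-7.5,-4.2,0,0,0],[8.5,-7.5,-4.2,0,0,0],[8.5,-7.5,-4.2,0,0,0],[8.5,-7.5,-4.2,0,0,0],[8.5,-7.5,-4.2,0,0,0],[8.5,-7.5,-4.2,0,0,0],[8.5,-7.5,-4.2,0,0,0]]]'

```text
time_s: 2.07
ee_pos: [0.349, -0.2241, 0.2903]
eef_rot: [3.141, -0.0, 0.396]
force: [0.8, -0.0, 0.3]
grip_width: 0.0941
grip_force: 0.0
```

>>> step_arm --plan '[[[0,0,0,0,0,0],[0,0,0,0,0,0],[0,0,0,0,0,0]]]'

```text
time_s: 2.32
ee_pos: [0.3486, -0.2261, 0.2891]
eef_rot: [-3.142, 0.0, 0.397]
force: [0.0, 0.0, 0.1]
grip_width: 0.094
grip_force: 0.0
```

```bash
python3 - <<'E'
from h import *
o=wfind(["feeder","feeder_mouth","sample_tray","red_bottle","timer","vial_a","spoon"],"w1.png")
print(o["time_s"],o["ee_pos"],o["eef_rot"],o["qpos"])
E
```

```text
feeder 0.78 [317.9   0. ] [ 0.5907 -0.1214]
feeder_mouth 0.7 [298.2  38.6] [ 0.5156 -0.1192]
sample_tray 0.68 [438.5 115.4] [ 0.496  -0.3797]
red_bottle 0.67 [469.1  39.2] [ 0.6471 -0.3788]
spoon 0.86 [129.3   1.8] [0.4983 0.2179]
2.3167 [ 0.34862645 -0.22614214  0.28907888] [-3.14150691e+00  2.98976061e-04  3.97336068e-01] [-6.63467383e-01 -7.61575399e-02  1.67303608e+00 -2.19148050e-04
  1.54493489e+00  5.09998579e-01]
```

View pics/w1.png

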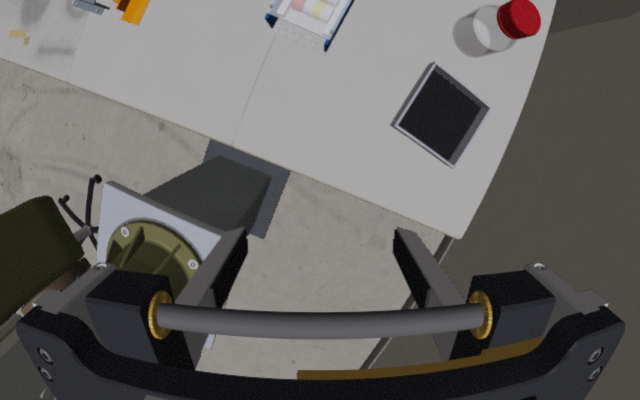

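```bash
python3 - <<'E'
from h import *
go((.5,.16,.23),90)
E
```

```text
units [ 9.623 -9.935  1.974] [-4.000e-03 -0.000e+00 -1.122e+01] rows 11.0
```

>>> step_arm --plan '[[[9.6,-9.9,2,0,0,-11.2],[9.6,-9.9,2,0,0,-11.2],[9.6,-9.9,2,0,0,-11.2],[9.6,-9.9,2,0,0,-11.2],[9.6,-9.9,2,0,0,-11.2],[9.6,-9.9,2,0,0,-11.2],[9.6,-9.9,2,0,0,-11.2],[9.6,-9.9,2,0,0,-11.2]]]'

```text
time_s: 3.38
ee_pos: [0.4694, 0.0833, 0.2413]
eef_rot: [3.141, -0.0, 1.403]
force: [0.6, -1.0, 0.2]
grip_width: 0.094
grip_force: 0.0
```

```bash
python3 - <<'E'
from h import *
print(ctrl.get_obs()["qpos"]);go((.5,.16,.23),90)
E
```

```text
[ 9.87116781e-02  8.76342427e-02  1.61636374e+00 -5.33186122e-05
  1.43727505e+00  2.66674829e-01]
units [2.693 0.578 0.376] [ 0.003 -0.    -1.604] rows 2.0
```

>>> step_arm --plan '[[[2.7,0.5,0.4,0,0,-1.6],[2.7,0.5,0.4,0,0,-1.6],[2.7,0.5,0.4,0,0,-1.6],[2.7,0.5,0.4,0,0,-1.6],[2.7,0.5,0.4,0,0,-1.6]]]'

```text
time_s: 3.8
ee_pos: [0.4978, 0.1579, 0.2294]
eef_rot: [-3.141, 0.0, 1.564]
force: [-0.2, -0.2, 0.6]
grip_width: 0.0944
grip_force: 0.0
```

```bash
python3 - <<'E'
from h import *
o=wfind(["spoon","spoon_neck","spoon_lip","holster","timer","feeder","feeder_mouth"],"w2.png")
print(o["time_s"],o["ee_pos"],o["eef_rot"])
for q,z in(("spoon",0.003),("holster",.052)):
    l=ctrl.masks_of(q,"wrist")
    for e in l[:2]:
        c=max(cv2.findContours(e["pixels"].astype(np.uint8),0,2)[0],key=cv2.contourArea)
        pts=np.array([wplane(p,o,z)[:2] for p in c[:,0]])*1000
        r=cv2.minAreaRect(pts.astype(np.float32));print(q,e["confidence"],len(c),r,np.round(cv2.boxPoints(r)).tolist())
E
```

```text
spoon 0.95 [318.7 120.7] [0.4953 0.2222]
spoon 0.5 [401.9 256.9] [0.6289 0.0077]
spoon_neck 0.56 [323.5 110.3] [0.5019 0.2371]
spoon_lip 0.56 [323.7 156.4] [0.502  0.1709]
holster 0.93 [327.1  52.2] [0.5078 0.3204]
timer 0.66 [402.8 257.8] [0.6307 0.0059]
feeder 0.79 [368.9 316.9] [ 0.5819 -0.1134]
feeder_mouth 0.77 [329.7 319.1] [ 0.5116 -0.1126]
3.8 [0.49778235 0.15790967 0.22936831] [-3.14114560e+00  3.04280883e-04  1.56376044e+00]
spoon 0.67 51 ((499.615478515625, 217.49627685546875), (90.76918029785156, 77.9823226928711), 88.80561828613281) [[460.0, 173.0], [538.0, 171.0], [540.0, 262.0], [462.0, 264.0]]
holster 0.94 77 ((506.8749084472656, 319.20953369140625), (122.21009826660156, 76.39510345458984), 84.79564666748047) [[463.0, 262.0], [539.0, 255.0], [550.0, 377.0], [474.0, 384.0]]
```

View pics/w2.png

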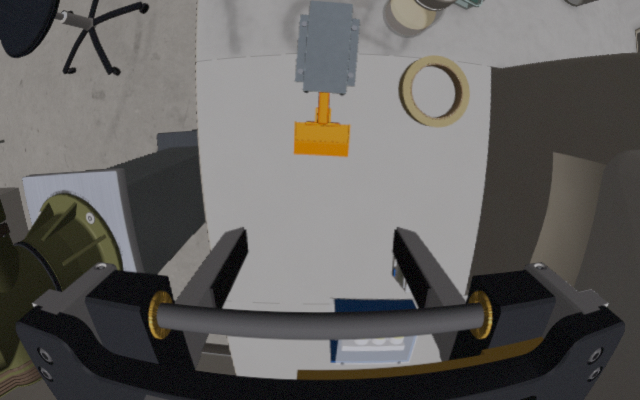

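```bash
python3 - <<'E'
from h import *
go((.5005,.237,.06),89);go((.5005,.237,.0115),89)
E
```

```text
units [2.628 0.066 5.656] [ 0.003 -0.001  0.1  ] rows 5.0
units [2.628 0.066 7.273] [ 0.003 -0.001  0.1  ] rows 6.0
```

>>> step_arm --plan '[[[2.63,0.07,4,0,0,0.1],[2.63,0.07,4,0,0,0.1],[2.63,0.07,4,0,0,0.1],[2.63,0.07,5.7,0,0,0.1],[2.63,0.07,6.5,0,0,0.1],[2.63,0.07,7,0,0,0.1],[2.63,0.07,7.25,0,0,0.1],[2.63,0.07,7.25,0,0,0.1]]]'

```text
time_s: 4.97
ee_pos: [0.4997, 0.237, 0.0107]
eef_rot: [-3.139, 0.001, 1.554]
force: [0.4, 0.6, 0.2]
grip_width: 0.0939
grip_force: 0.0
```

>>> step_arm --plan '[[[0,0,0,0,0,0],[0,0,0,0,0,0],[0,0,0,0,0,0],[0,0,0,0,0,0],[0,0,0,0,0,0],[0,0,0,0,0,0],[0,0,0,0,0,0],[0,0,0,0,0,0]]]' --grip 0 --squeeze 40

```text
time_s: 5.63
ee_pos: [0.5005, 0.2373, 0.0121]
eef_rot: [3.141, -0.0, 1.554]
force: [-0.2, -0.1, -0.2]
grip_width: 0.0442
grip_force: 0.0
```

>>> step_arm --plan '[[[0,0,0,0,0,0],[0,0,0,0,0,0],[0,0,0,0,0,0],[0,0,0,0,0,0],[0,0,0,0,0,0],[0,0,0,0,0,0],[0,0,0,0,0,0],[0,0,0,0,0,0]]]'

```text
time_s: 6.3
ee_pos: [0.5005, 0.2373, 0.012]
eef_rot: [-3.142, 0.0, 1.554]
force: [-0.1, -0.1, 0.7]
grip_width: 0.0005
grip_force: 0.0
```

```bash
python3 - <<'E'
from h import *
o=wfind(["spoon","spoon_neck","spoon_lip","holster"])
print(o["time_s"],o["ee_pos"],o["eef_rot"],o["grip_width"])
im=snap("wrist");a=cv2.resize(im[60:310,200:440],(576,600),interpolation=cv2.INTER_CUBIC);cv2.imwrite("pics/w3.png",a)
E
```

```text
spoon 0.86 [318.  241.1] [0.4977 0.217 ]
spoon_neck 0.85 [321.7 230.9] [0.5008 0.2381]
holster 0.58 [330.  106.9] [0.5082 0.3195]
6.3 [0.50047563 0.23728698 0.012008  ] [-3.14157621e+00  1.80777932e-05  1.55387121e+00] 0.0005300210875216057
```

View pics/w3.png

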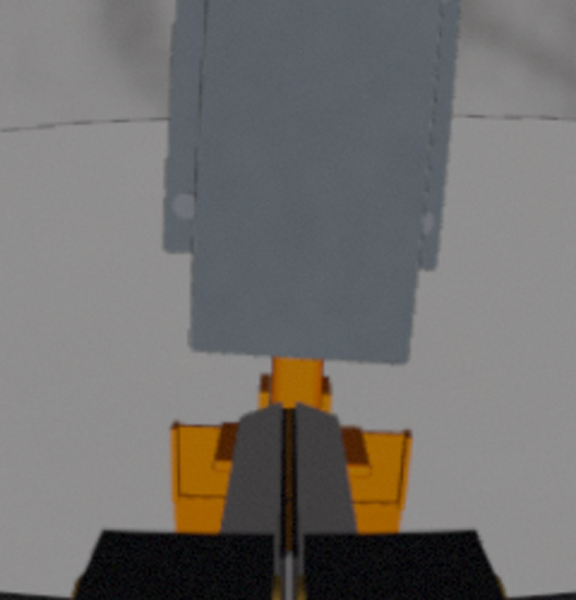

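```bash
python3 - <<'E'
from h import *
o=ctrl.get_obs()
f=lambda X:np.round((wproj(X,o)-[200,60])*2.4)
e=np.array(o["ee_pos"])
print("tcp",f(e))
for y in(.217,.219,.229,.237,.245,.26):
  for z in (.0,.022,.03,.038,.052): print(y,z,f((.5005,y,z)))
print(f((.4615,.217,.03)),f((.5395,.217,.03)),f((.4615,.217,.009)),f((.5395,.217,.009)))
s=snap("side","d3.png");l=ctrl.masks_of("spoon_neck","scene");print([(e["confidence"],e["at"]) for e in l])
E
```

```text
tcp [291. 390.]
0.217 0.0 [292. 435.]
0.217 0.022 [292. 465.]
0.217 0.03 [292. 477.]
0.217 0.038 [292. 490.]
0.217 0.052 [293. 515.]
0.219 0.0 [292. 429.]
0.219 0.022 [292. 459.]
0.219 0.03 [292. 471.]
0.219 0.038 [292. 484.]
0.219 0.052 [292. 509.]
0.229 0.0 [291. 401.]
0.229 0.022 [291. 428.]
0.229 0.03 [292. 440.]
0.229 0.038 [292. 452.]
0.229 0.052 [292. 475.]
0.237 0.0 [291. 377.]
0.237 0.022 [291. 403.]
0.237 0.03 [291. 414.]
0.237 0.038 [291. 425.]
0.237 0.052 [291. 447.]
0.245 0.0 [290. 353.]
0.245 0.022 [291. 377.]
0.245 0.03 [291. 387.]
0.245 0.038 [291. 398.]
0.245 0.052 [291. 418.]
0.26 0.0 [290. 307.]
0.26 0.022 [290. 327.]
0.26 0.03 [290. 335.]
0.26 0.038 [290. 344.]
0.26 0.052 [290. 361.]
[160. 477.] [425. 473.] [170. 447.] [414. 443.]
[(0.77, [263.8, 171.9])]
```

```bash
python3 - <<'E'
from h import *
a=snap("wrist")[190:290,270:370];b=cv2.imread("pics/d3.png");u,v=map(int,proj("side",(.5,.22,.03)));b=b[v-35:v+35,u-35:u+35]
c=snap("scene");u,v=map(int,proj("scene",(.5,.22,.03)));c=c[v-35:v+35,u-35:u+35]
r=lambda i,n:cv2.resize(i,(n,n),interpolation=cv2.INTER_CUBIC)
cv2.imwrite("pics/m4.png",np.hstack([r(a,500),np.vstack([r(b,250),r(c,250)])]))
E
```

```text
(no output)
```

View pics/m4.png

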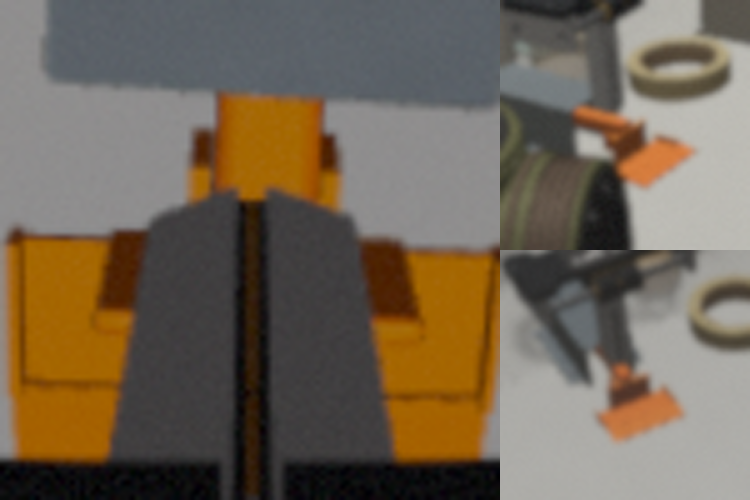

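```bash
python3 - <<'E'
from h import *
for c in("side","scene"):
    u0=np.array(list(map(int,proj(c,(.5,.22,.03)))))
    for z in(.0,.012,.03,.04,.05): print(c,z,np.round((proj(c,(.5,.237,z))-u0+35)/70*250))
    print("wall top ends",[np.round((proj(c,X)-u0+35)/70*250) for X in((.48,.223,.03),(.52,.223,.03),(.5,.243,.038),(.5,.177,0))])
o=ctrl.get_obs();print(o["moment"],o["force"],ctrl.grasp_offset)
print([k for k in dir(ctrl) if k[0]!="_"])
E
```

```text
side 0.0 [114. 152.]
side 0.012 [112. 140.]
side 0.03 [110. 123.]
side 0.04 [109. 113.]
side 0.05 [108. 103.]
wall top ends [array([110., 135.]), array([136., 116.]), array([104., 114.]), array([169., 164.])]
scene 0.0 [120. 142.]
scene 0.012 [119. 133.]
scene 0.03 [117. 120.]
scene 0.04 [116. 112.]
scene 0.05 [115. 104.]
wall top ends [array([106., 134.]), array([141., 120.]), array([113., 110.]), array([149., 174.])]
[-0.05893292 -0.1239462  -0.01921727] [ 0.29894106 -0.34771324 -0.22955044] 0.0188
['MotionError', 'camera', 'camera_model', 'get_obs', 'grasp_offset', 'hand_in', 'masks_of', 'place_of']
```

>>> step_arm --plan '[[[0.23,0,0,0,0,0],[0.23,0,0,0,0,0],[0.23,0,0,0,0,0],[0.23,0,0,0,0,0],[0.23,0,0,0,0,0],[0.23,0,0,0,0,0],[0.23,0,0,0,0,0],[0.23,0,0,0,0,0]]]' --grip 0.5

```text
time_s: 7.47
ee_pos: [0.5006, 0.2441, 0.012]
eef_rot: [3.142, -0.0, 1.554]
force: [-0.1, 0.9, 0.1]
grip_width: 0.0464
grip_force: 0.0
```

>>> step_arm --plan '[[[0,0,0.2,0,0,0],[0,0,0.4,0,0,0],[0,0,0.6,0,0,0],[0,0,0.8,0,0,0],[0,0,1,0,0,0],[0,0,1.1,0,0,0],[0,0,1.1,0,0,0]]]'

```text
time_s: 8.05
ee_pos: [0.5002, 0.244, -0.022]
eef_rot: [-3.14, 0.001, 1.554]
force: [-0.1, -1.2, 0.1]
grip_width: 0.0471
grip_force: 0.0
```

>>> step_arm --plan '[[[0,0,0,0,0,0],[0,0,0,0,0,0],[0,0,0,0,0,0],[0,0,0,0,0,0],[0,0,0,0,0,0],[0,0,0,0,0,0],[0,0,0,0,0,0],[0,0,0,0,0,0]]]' --grip 0 --squeeze 40

```text
time_s: 8.72
ee_pos: [0.5008, 0.2443, -0.0208]
eef_rot: [3.141, -0.0, 1.554]
force: [0.3, -0.6, 2.0]
grip_width: 0.0136
grip_force: 39.9
```

>>> step_arm --plan '[[[0,0,-0.07,0,0,0],[-0.3,0,-0.1,0,0,0],[-0.9,0,-0.1,0,0,0],[-1.6,0,-0.1,0,0,0],[-2.3,0,-0.1,0,0,0],[-3,0,-0.1,0,0,0],[-3.5,0,-0.1,0,0,0],[-4,0,-0.1,0,0,0]]]'

```text
time_s: 9.38
ee_pos: [0.4982, 0.1226, -0.018]
eef_rot: [-3.141, 0.0, 1.553]
force: [-0.0, -0.6, -0.5]
grip_width: 0.0136
grip_force: 39.8
```

>>> step_arm --plan '[[[-0.4,0,0,0,0,0],[-0.9,0,0,0,0,0],[-1.4,0,0,0,0,0],[-1.8,0,0,0,0,0],[-2,0,0,0,0,0],[-2,0,0.05,0,0,0],[-2,0,0.1,0,0,0],[-2,0,0.1,0,0,0]]]'

```text
time_s: 10.05
ee_pos: [0.4977, 0.0645, -0.0208]
eef_rot: [3.141, 0.0, 1.554]
force: [0.2, -1.8, 3.1]
grip_width: 0.0137
grip_force: 39.8
```

```bash
python3 - <<'E'
from h import *
o=wfind(["spoon","spoon_neck","spoon_grip","holster"])
print(o["time_s"],o["ee_pos"],o["eef_rot"],o["grip_width"],o["force"])
a=snap("wrist","w5.png")
E
```

```text
spoon 0.69 [316.1 267.7] [0.4937 0.0386]
spoon 0.27 [324.2 123.5] [0.5007 0.1364]
spoon_neck 0.61 [317.7 263.7] [0.4954 0.0581]
spoon_grip 0.88 [324.5 127.2] [0.5004 0.1359]
10.05 [ 0.49774508  0.06451669 -0.02080042] [3.14123762e+00 1.77477648e-04 1.55419520e+00] 0.01374365225150031 [ 0.15506217 -1.7738133   3.09888911]
```

View pics/w5.png

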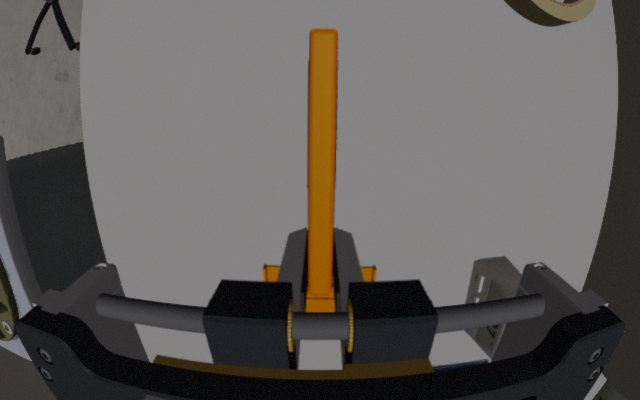

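>>> step_arm --plan '[[[0,0,0,0,0,0],[0,0,0,0,0,0],[0,0,0,0,0,0],[0,0,0,0,0,0],[0,0,0,0,0,0],[0,0,0,0,0,0],[0,0,0,0,0,0]]]' --grip 0.5

```text
time_s: 10.93
ee_pos: [0.4975, 0.0642, -0.021]
eef_rot: [-3.142, -0.0, 1.554]
force: [-0.2, -0.5, 0.5]
grip_width: 0.0473
grip_force: 0.0
```

>>> step_arm --plan '[[[0.5,0,0,0,0,0],[1.2,0,0,0,0,0],[1.9,0,0,0,0,0],[2.5,-0.02,0,0,0,0],[2.5,-0.02,0,0,0,0],[2.5,-0.02,0,0,0,0]]]'

```text
time_s: 11.43
ee_pos: [0.498, 0.1396, -0.0211]
eef_rot: [-3.141, 0.0, 1.555]
force: [0.1, -0.2, -0.6]
grip_width: 0.0469
grip_force: 0.0
```

```bash
python3 - <<'E'
from h import *
o=wfind(["spoon","spoon_neck","spoon_grip","spoon_lip"])
print(o["time_s"],o["ee_pos"],o["eef_rot"],o["grip_width"],o["force"])
for c in("scene","side"):
    snap(c)
    for q in("spoon","spoon_lip","spoon_grip","spoon_neck"):
        for e in ctrl.place_of(q,c)[:1]: print(c,q,round(e["confidence"],2),np.round(pix2plane(c,e["at"],H[q]),4)[:2])
E
```

```text
spoon 0.56 [314.9 347.3] [0.4914 0.037 ]
spoon_grip 0.6 [327.5 256.9] [0.5015 0.1378]
11.4333 [ 0.4980484   0.13957498 -0.02109738] [-3.14143226e+00  7.44421558e-05  1.55532947e+00] 0.046911729670575414 [ 0.12397565 -0.24427077 -0.61315989]
scene spoon 0.63 [0.5024 0.0379]
scene spoon_lip 0.9 [ 0.4909 -0.0101]
scene spoon_grip 0.65 [0.4952 0.1361]
scene spoon_neck 0.92 [0.5072 0.0713]
side spoon 0.59 [0.4938 0.0511]
side spoon_lip 0.56 [ 0.4875 -0.0135]
side spoon_grip 0.64 [0.4926 0.1285]
side spoon_neck 0.87 [0.4975 0.0636]
```

>>> step_arm --plan '[[[0,0,0,0,0,0],[0,0,0,0,0,0],[0,0,0,0,0,0],[0,0,0,0,0,0],[0,0,0,0,0,0],[0,0,0,0,0,0],[0,0,0,0,0,0],[0,0,0,0,0,0]]]' --grip 0 --squeeze 58

```text
time_s: 12.85
ee_pos: [0.4983, 0.1392, -0.021]
eef_rot: [3.141, -0.0, 1.554]
force: [-0.5, 0.3, 0.2]
grip_width: 0.0136
grip_force: 58.0
```

>>> step_arm --plan '[[[0,0,-0.3,0,0,0],[0,0,-0.8,0,0,0],[0,0,-1.5,0,0,0],[0,0,-2.2,0,0,0],[0,0,-2.5,0,0,0],[0,0,-2.5,0,0,0]]]'

```text
time_s: 13.35
ee_pos: [0.4993, 0.1395, 0.0562]
eef_rot: [3.138, -0.001, 1.554]
force: [-0.9, -0.0, -2.2]
grip_width: 0.0135
grip_force: 58.0
```

```bash
python3 - <<'E'
from h import *
o=wfind(["spoon","spoon_grip"])
print(o["time_s"],o["ee_pos"],o["eef_rot"],o["grip_width"],o["force"],o["moment"],o["qpos"])
im={c:snap(c) for c in("scene","side")};P={}
for q in("spoon","spoon_lip","spoon_neck"):
    for c in im:
        for e in ctrl.place_of(q,c)[:1]: P[q,c]=e["at"];print(c,q,round(e["confidence"],2))
    if (q,"scene") in P and (q,"side") in P: print(q,tri(P[q,"scene"],P[q,"side"]))
# feeder geometry from scene/side: blue mask
for c in im:
    for q,z in(("feeder",.063),("sample_tray",.035)):
        for e in ctrl.masks_of(q,c)[:1]:
            k=max(cv2.findContours(e["pixels"].astype(np.uint8),0,2)[0],key=cv2.contourArea)
            h=cv2.convexHull(k);a=cv2.approxPolyDP(h,3,True)[:,0]
            print(c,q,round(e["confidence"],2),a.tolist(),[np.round(pix2plane(c,p,z)[:2]*1000).tolist() for p in a])
E
```

```text
spoon 0.95 [317.  344.9] [ 0.4921 -0.0337]
spoon_grip 0.92 [323.2 258.6] [0.5005 0.0961]
13.35 [0.49929564 0.1394557  0.05621249] [ 3.13800195e+00 -8.25226183e-04  1.55391657e+00] 0.013534983151294 [-0.89074418 -0.02290866 -2.1733514 ] [ 0.05731616 -0.06094305 -0.0317782 ] [2.01688262e-01 3.59346281e-01 1.73610931e+00 3.12761559e-05
 1.04245285e+00 2.18553781e-01]
scene spoon 0.89
side spoon 0.73
spoon [0.52227406 0.06237014 0.05494628]
scene spoon_lip 0.7
side spoon_lip 0.88
spoon_lip [ 0.49676666 -0.00648422  0.07480062]
scene spoon_neck 0.85
side spoon_neck 0.55
spoon_neck [0.49286239 0.05825863 0.1004549 ]
scene feeder 0.66 [[349, 189], [366, 206], [365, 218], [325, 237], [311, 219], [312, 205]] [[654.0, -85.0], [650.0, -174.0], [616.0, -211.0], [474.0, -202.0], [480.0, -122.0], [515.0, -75.0]]
scene sample_tray 0.6 [[377, 258], [402, 295], [361, 316], [343, 289], [339, 274]] [[564.0, -329.0], [540.0, -457.0], [413.0, -442.0], [424.0, -354.0], [443.0, -311.0]]
side feeder 0.97 [[348, 179], [377, 185], [376, 203], [356, 223], [331, 217], [327, 210], [328, 197]] [[651.0, -79.0], [647.0, -179.0], [536.0, -216.0], [409.0, -205.0], [412.0, -131.0], [443.0, -104.0], [515.0, -73.0]]
side sample_tray 0.69 [[201, 180], [210, 174], [239, 182], [240, 193], [230, 200], [219, 200]] [[504.0, 399.0], [555.0, 401.0], [542.0, 270.0], [477.0, 220.0], [425.0, 221.0], [411.0, 253.0]]
```

```bash
cat > fit.py <<'E'
from h import *
from scipy.optimize import minimize
def fitbox(q,pts,x0,z=0):
    S=4;M={}
    for c in("scene","side"):
        snap(c)
        L=[e for e in ctrl.masks_of(q,c) if np.linalg.norm(np.array(e["at"])-proj(c,(x0[0],x0[1],.02)))<20]
        if not L: print("none",c);continue
        k=max(cv2.findContours(L[0]["pixels"].astype(np.uint8),0,1)[0],key=cv2.contourArea)
        m=np.zeros((400*S,640*S),np.uint8)
        cv2.drawContours(m,[cv2.convexHull(((k+.5)*S).astype(np.int32))],-1,1,-1);m=cv2.dilate(m,np.ones((S,S),np.uint8));M[c]=m
    def iou(p,c):
        a=np.radians(p[2]);R=np.array([[np.cos(a),-np.sin(a)],[np.sin(a),np.cos(a)]])
        P=[proj(c,np.r_[R@np.array(v[:2])+p[:2],v[2]]) for v in pts]
        h=cv2.convexHull(((np.array(P)+.5)*S).astype(np.int32));n=np.zeros_like(M[c]);cv2.drawContours(n,[h],-1,1,-1)
        return (n&M[c]).sum()/(n|M[c]).sum()
    def cost(u,cs): p=[x0[0]+u[0]*.01,x0[1]+u[1]*.01,x0[2]+u[2]*4];return -sum(iou(p,c) for c in cs)
    for cs in [list(M)]+[[c] for c in M]:
        r=min((minimize(cost,s,args=(cs,),method="Nelder-Mead",options=dict(initial_simplex=np.array([s]+[np.array(s)+d for d in np.eye(3)]),maxiter=80)) for s in([0,0,0],[-.5,-.5,-1])),key=lambda r:r.fun)
        print(q,cs,np.round([x0[0]+r.x[0]*.01,x0[1]+r.x[1]*.01,x0[2]+4*r.x[2]],4),round(r.fun,3))
import itertools
F=[(x,y,z) for x in(-.07,.07) for y in(-.05,.05) for z in(0,.063)]+[(-.078,-.045,0),(-.078,.045,0)]
T=[(x,y,z) for x in(-.0625,.0625) for y in(-.0625,.0625) for z in(0,.035)]
fitbox("feeder",F,[.581,-.122,-3]);fitbox("sample_tray",T,[.497,-.379,-5])
E
python3 fit.py; python3 - <<'E'
from h import *
print(ctrl.get_obs()["time_s"]);go((.35,-.10,.12),177)
E
```

```text
14.3
units [-8.057 -4.805 -2.199] [ 0.0000e+00  1.0000e-03 -1.4661e+01] rows 13.0Traceback (most recent call last):
  File "fit.py", line 24, in <module>
    fitbox("feeder",F,[.581,-.122,-3]);fitbox("sample_tray",T,[.497,-.379,-5])
    ~~~~~~^^^^^^^^^^^^^^^^^^^^^^^^^^^^
  File "fit.py", line 19, in fitbox
    r=min((minimize(cost,s,args=(cs,),method="Nelder-Mead",options=dict(initial_simplex=np.array([s]+[np.array(s)+d for d in np.eye(3)]),maxiter=80)) for s in([0,0,0],[-.5,-.5,-1])),key=lambda r:r.fun)
  File "fit.py", line 19, in <genexpr>
    r=min((minimize(cost,s,args=(cs,),method="Nelder-Mead",options=dict(initial_simplex=np.array([s]+[np.array(s)+d for d in np.eye(3)]),maxiter=80)) for s in([0,0,0],[-.5,-.5,-1])),key=lambda r:r.fun)
           ~~~~~~~~^^^^^^^^^^^^^^^^^^^^^^^^^^^^^^^^^^^^^^^^^^^^^^^^^^^^^^^^^^^^^^^^^^^^^^^^^^^^^^^^^^^^^^^^^^^^^^^^^^^^^^^^^^^^^^^^^^^^^^^^^^^^^^^^^^
    res = _minimize_neldermead(fun, x0, args, callback, bounds=bounds,
                               **options)
    fxcc = func(xcc)
    fx = function(np.copy(x), *(wrapper_args + args))
  File "fit.py", line 17, in cost
    def cost(u,cs): p=[x0[0]+u[0]*.01,x0[1]+u[1]*.01,x0[2]+u[2]*4];return -sum(iou(p,c) for c in cs)
                                                                           ~~~^^^^^^^^^^^^^^^^^^^^^^
  File "fit.py", line 17, in <genexpr>
    def cost(u,cs): p=[x0[0]+u[0]*.01,x0[1]+u[1]*.01,x0[2]+u[2]*4];return -sum(iou(p,c) for c in cs)
                                                                               ~~~^^^^^
  File "fit.py", line 14, in iou
    P=[proj(c,np.r_[R@np.array(v[:2])+p[:2],v[2]]) for v in pts]
       ~~~~^^^^^^^^^^^^^^^^^^^^^^^^^^^^^^^^^^^^^^^
  File "h.py", line 16, in proj
    m=ctrl.camera_model(cam);x=np.array(m["intrinsics"])@(np.array(m["R"])@np.asarray(X,float)+np.array(m["t"]));return x[:2]/x[2]
ValueError: time passes only in moves, steps and waits
```

```bash
cat >> h.py <<'E'
_cm={c:ctrl.camera_model(c) for c in("scene","side")}
def proj(cam,X):
    m=_cm[cam];x=np.array(m["intrinsics"])@(np.array(m["R"])@np.asarray(X,float)+np.array(m["t"]));return x[:2]/x[2]
E
python3 fit.py;python3 -c "from h import *;print(ctrl.get_obs()['time_s'])"
```

```text
feeder ['scene', 'side'] [ 0.584  -0.1245 -2.8564] -1.947
feeder ['scene'] [ 0.584  -0.1257 -2.8269] -0.974
feeder ['side'] [ 0.5827 -0.1242 -2.6001] -0.979
sample_tray ['scene', 'side'] [ 0.4963 -0.3805 -8.6761] -1.901
sample_tray ['scene'] [ 0.4964 -0.3805 -9.2657] -0.946
sample_tray ['side'] [ 0.4932 -0.3803 -7.5562] -0.96
14.7
```

```bash
python3 - <<'E'
from h import *
go((.343,-.1127,.075),177.2)
E
```

```text
units [-8.483 -5.031 -0.7  ] [ -0.     -0.    -14.695] rows 13.0
```

>>> step_arm --plan '[[[-8.5,-5,-0.7,0,0,-14.7],[-8.5,-5,-0.7,0,0,-14.7],[-8.5,-5,-0.7,0,0,-14.7],[-8.5,-5,-0.7,0,0,-14.7],[-8.5,-5,-0.7,0,0,-14.7],[-8.5,-5,-0.7,0,0,-14.7],[-8.5,-5,-0.7,0,0,-14.7],[-8.5,-5,-0.7,0,0,-14.7]]]'

```text
time_s: 15.37
ee_pos: [0.3476, -0.1077, 0.0748]
eef_rot: [3.141, 0.001, 2.426]
force: [1.2, 0.2, -1.6]
grip_width: 0.0135
grip_force: 58.0
```

```bash
python3 - <<'E'
from h import *
go((.343,-.1127,.075),177.2)
E
```

```text
units [ 0.007 -0.226 -0.007] [-1.000e-03  6.000e-03 -6.365e+00] rows 6.0
```

>>> step_arm --plan '[[[0,-0.2,0,0,0,-6.36],[0,-0.2,0,0,0,-6.36],[0,-0.2,0,0,0,-6.36],[0,-0.2,0,0,0,-6.36],[0,-0.2,0,0,0,-6.36],[0,-0.2,0,0,0,-6.36],[0,-0.2,0,0,0,-6.36],[0,-0.2,0,0,0,-6.36]]]'

```text
time_s: 16.03
ee_pos: [0.3447, -0.111, 0.0746]
eef_rot: [-3.142, 0.0, 3.085]
force: [-0.1, 0.1, -1.8]
grip_width: 0.0132
grip_force: 58.0
```

```bash
python3 - <<'E'
from h import *
o=ctrl.get_obs();print(o["ee_pos"],o["eef_rot"],o["qpos"],o["time_s"])
im={c:snap(c) for c in("scene","side")};P={}
for q in("spoon","spoon_lip","spoon_neck"):
    for c in im:
        for e in ctrl.place_of(q,c)[:1]: P[q,c]=e["at"];print(c,q,round(e["confidence"],2))
    if (q,"scene") in P and (q,"side") in P: print(q,tri(P[q,"scene"],P[q,"side"]))
for c in im:
    for q in("spoon_lip","spoon"):
        if (q,c) in P: print(c,q,pix2plane(c,P[q,c],.097))
go((.3433,-.1127,-.0155),177.2)
E
```

```text
[ 0.34471687 -0.11104457  0.07457036] [-3.14152567e+00  1.43459675e-04  3.08530959e+00] [-4.12858493e-01 -5.23772026e-04  2.11999844e+00 -1.48791645e-05
  1.02196017e+00 -1.92736399e+00] 16.0333
scene spoon 0.86
side spoon 0.67
spoon [ 0.46659614 -0.10421465  0.07437158]
scene spoon_lip 0.67
side spoon_lip 0.66
spoon_lip [ 0.49033643 -0.12342431  0.09567873]
scene spoon_neck 0.56
side spoon_neck 0.68
spoon_neck [ 0.41520351 -0.1468619   0.13992911]
scene spoon_lip [ 0.4896855  -0.12426591  0.097     ]
scene spoon [ 0.45459977 -0.12688774  0.097     ]
side spoon_lip [ 0.48788116 -0.12463485  0.097     ]
side spoon [ 0.43310532 -0.11674923  0.097     ]
units [ 0.043 -0.058  2.999] [ 0.    -0.    -0.056] rows 3.0
```

```bash
cat > fs.py <<'E'
from h import *
from scipy.optimize import minimize
def box(a,b,w,z0,z1): return [(x,y,z) for x in(a,b) for y in(-w,w) for z in(z0,z1)]
PARTS=[box(-.004,.025,.039,0,.009)+box(.025,.044,.039,0,.001),box(-.004,0,.020,0,.030),box(-.045,0,.007,.022,.038)]
def orange(im):
    h=cv2.cvtColor(im,cv2.COLOR_BGR2HSV);return ((h[...,0]>3)&(h[...,0]<16)&(h[...,1]>140)&(h[...,2]>50)).astype(np.uint8)
def fitspoon(x0,z):
    S=4;M={};W={}
    def draw(p,c,parts=PARTS):
        a=np.radians(p[2]);R=np.array([[np.cos(a),-np.sin(a)],[np.sin(a),np.cos(a)]]);n=np.zeros((400*S,640*S),np.uint8)
        for pts in parts:
            P=[proj(c,np.r_[R@np.array(v[:2])+p[:2],v[2]+z]) for v in pts]
            cv2.drawContours(n,[cv2.convexHull(((np.array(P)+.5)*S).astype(np.int32))],-1,1,-1)
        return n
    for c in("scene","side"):
        m=orange(snap(c));M[c]=cv2.resize(m,None,fx=S,fy=S,interpolation=cv2.INTER_LINEAR)
        W[c]=cv2.dilate(draw(x0,c,PARTS[:2]),np.ones((33,33),np.uint8));print(c,m.sum())
    def iou(p,c):
        n=draw(p,c)&W[c];m=M[c]&W[c];return (n&m).sum()/(n|m).sum()
    f=lambda u,cs:-sum(iou([x0[0]+u[0]*.01,x0[1]+u[1]*.01,x0[2]+u[2]*4],c) for c in cs)
    for cs in(["scene","side"],["scene"],["side"]):
        r=min((minimize(f,s,args=(cs,),method="Nelder-Mead",options=dict(initial_simplex=np.array([s]+[np.array(s)+d for d in np.eye(3)]),maxiter=80)) for s in([0,0,0],[-.5,-.5,-1])),key=lambda r:r.fun)
        print(cs,np.round([x0[0]+r.x[0]*.01,x0[1]+r.x[1]*.01,x0[2]+4*r.x[2]],4),round(r.fun,3))
E
python3 -c "
from fs import *
fitspoon([.446,-.12,-4],.0955)"
```

```text
scene 331
side 325
['scene', 'side'] [ 0.4428 -0.1154 -3.2437] -1.366
['scene'] [ 0.4449 -0.1211 -0.0446] -0.699
['side'] [ 0.439  -0.119  -7.4672] -0.706
```

```bash
python3 - <<'E'
from fs import *
T=[]
for c in("scene","side"):
    im=snap(c);m=orange(im);u,v=map(int,proj(c,(.45,-.12,.1)))
    cr=lambda i:cv2.resize(i[v-38:v+38,u-48:u+52],(400,300),interpolation=cv2.INTER_CUBIC)
    T.append(np.hstack([cr(im),cv2.resize(cv2.merge([m*255]*3)[v-38:v+38,u-48:u+52],(400,300),interpolation=cv2.INTER_NEAREST)]));print(c,u-48,v-38)
cv2.imwrite("pics/m6.png",np.vstack(T))
E
```

```text
scene 254 176
side 285 160
```

View pics/m6.png

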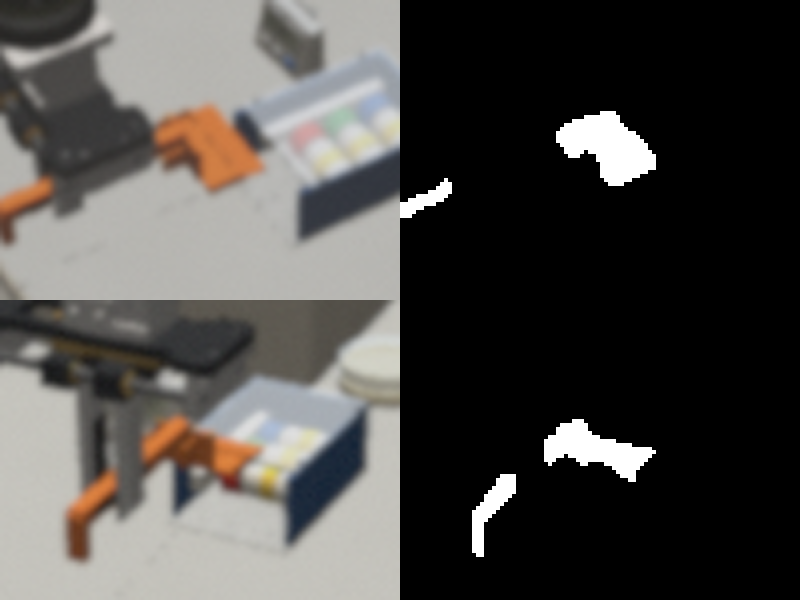

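```bash
python3 - <<'E'
from fs import *
for n,p in(("Rlip",(318,216)),("Rback",(307.5,222.8)),("Llip",(307.3,203.6))): print(n,pix2plane("scene",p,.0965))
for n,p in(("Rlip",(348.7,198)),("Rback",(343.7,205.7))): print(n,pix2plane("side",p,.0965))
print(tri((318,216),(348.7,198)),tri((307.5,222.8),(343.7,205.7)))
o=ctrl.get_obs();d=Ro.from_euler("xyz",o["eef_rot"]).as_matrix();e=np.array(o["ee_pos"]);s=-d[:,0];l=np.cross([0,0,1],s)
for n,x,y in(("Rlip",.146,-.039),("Rback",.098,-.039),("Llip",.146,.039)):
    X=e+s*x+l*y;X[2]=.0965;print(n,X,proj("scene",X),proj("side",X))
E
```

```text
Rlip [ 0.48665414 -0.14813513  0.0965    ]
Rback [ 0.44690106 -0.15238642  0.0965    ]
Llip [ 0.48894287 -0.08887707  0.0965    ]
Rlip [ 0.47481871 -0.15642449  0.0965    ]
Rback [ 0.42851999 -0.16142863  0.0965    ]
[ 0.48882155 -0.1477722   0.09037689] [ 0.45139346 -0.14840972  0.08484171]
Rlip [ 0.48832562 -0.15794226  0.0965    ] [320.41177381 217.82379396] [351.0785296  196.03306492]
Rback [ 0.44039691 -0.15532709  0.0965    ] [306.18688361 224.42326862] [343.39483089 203.34584543]
Llip [ 0.49257527 -0.08005811  0.0965    ] [306.66769315 201.36915431] [326.76459497 190.47238099]
```

>>> step_arm --plan '[[[0.04,-0.06,1,0,0,-0.06],[0.04,-0.06,2,0,0,-0.06],[0.04,-0.06,2.5,0,0,-0.06],[0.04,-0.06,2.8,0,0,-0.06],[0.04,-0.06,2.95,0,0,-0.06],[0.04,-0.06,2.95,0,0,-0.06]]]'

```text
time_s: 17.13
ee_pos: [0.343, -0.1126, -0.0146]
eef_rot: [3.141, -0.001, 3.093]
force: [0.3, -1.1, -1.2]
grip_width: 0.0136
grip_force: 58.0
```

>>> step_arm --plan '[[[0,0,0.1,0,0,0],[0,0,0.2,0,0,0],[0,0,0.23,0,0,0],[0,0,0.23,0,0,0],[0,0,0.23,0,0,0]]]'

```text
time_s: 17.55
ee_pos: [0.3435, -0.1128, -0.0207]
eef_rot: [-3.141, 0.0, 3.094]
force: [0.2, -0.1, -1.4]
grip_width: 0.0135
grip_force: 58.0
```

```bash
python3 - <<'E'
from h import *
o=ctrl.get_obs();print(o["ee_pos"],o["eef_rot"],o["force"],o["moment"],o["time_s"])
go((.3433,-.1127,-.0155),177.2)
E
```

```text
[ 0.34353225 -0.11282887 -0.02069694] [-3.14144337e+00  3.66093485e-04  3.09350507e+00] [ 0.22061656 -0.0832512  -1.44332635] [ 0.08799297 -0.03993283  0.02366283] 17.55
units [ 0.008  0.004 -0.173] [-0.001  0.003  0.007] rows 1.0
```

>>> step_arm --plan '[[[0,0,-0.18,0,0,0],[-0.3,0,-0.18,0,0,0],[-0.7,0,-0.18,0,0,0],[-1.1,0,-0.18,0,0,0],[-1.5,0,-0.18,0,0,0],[-1.8,0,-0.18,0,0,0],[-2.1,0,-0.18,0,0,0],[-2.1,0,-0.18,0,0,0]]]'

```text
time_s: 18.22
ee_pos: [0.4079, -0.116, -0.0153]
eef_rot: [-3.141, 0.001, 3.094]
force: [0.7, 0.4, -1.9]
grip_width: 0.0133
grip_force: 58.0
```

>>> step_arm --plan '[[[-0.2,0,0,0,0,0],[-0.4,0,0,0,0,0],[-0.6,0,0,0,0,0],[-0.8,0,0,0,0,0],[-1,0,0,0,0,0],[-1.1,0,0,0,0,0],[-1.2,0,0,0,0,0],[-1.2,0,0,0,0,0]]]'

```text
time_s: 18.88
ee_pos: [0.4427, -0.1176, -0.0155]
eef_rot: [-3.142, 0.0, 3.094]
force: [0.1, -0.6, -1.2]
grip_width: 0.0135
grip_force: 58.0
```

>>> step_arm --plan '[[[-0.1,0,0,0,0,0],[-0.2,0,0,0,0,0],[-0.3,0,0,0,0,0],[-0.4,0,0,0,0,0],[-0.48,0,0,0,0,0],[-0.48,0,0,0,0,0]]]'

```text
time_s: 19.38
ee_pos: [0.4571, -0.1183, -0.0155]
eef_rot: [-3.142, 0.0, 3.094]
force: [0.2, -0.1, -2.0]
grip_width: 0.0131
grip_force: 58.0
```

```bash
python3 - <<'E'
from h import *
print(ctrl.get_obs()["force"],ctrl.get_obs()["time_s"])
for c in("scene","side"):
    im=snap(c,"in_%s.png"%c)
    for e in ctrl.place_of("vial_a",c)[:4]:print(c,round(e["confidence"],2),np.round(e["at"],1),np.round(pix2plane(c,e["at"],.02),4))
E
```

```text
[ 0.20637215 -0.05381828 -1.98831621] 19.3833
scene 0.23 [322.3 228.3] [ 0.5079 -0.1413  0.02  ]
```

```bash
cat > caps.py <<'E'
from h import *
import sys
def caps(fn,c):
    im=cv2.imread("pics/"+fn) if isinstance(fn,str) else fn
    u,v=map(int,proj(c,(.57,-.12,.03)));h=cv2.cvtColor(im,cv2.COLOR_BGR2HSV)[v-30:v+30,u-40:u+40].astype(int)
    for n,a,b,s in(("red",170,6,60),("green",55,85,30),("blue",100,116,45),("yellow",22,32,60)):
        H_=h[...,0];m=((H_>=a)|(H_<=b) if a>b else (H_>=a)&(H_<=b))&(h[...,1]>s)&(h[...,2]>110)
        k,L,st,ce=cv2.connectedComponentsWithStats(m.astype(np.uint8))
        print(c,n,[(int(st[i,4]),np.round(ce[i]+[u-40,v-30],1).tolist(),np.round(pix2plane(c,ce[i]+[u-40,v-30],.025)[:2],3).tolist()) for i in range(1,k) if st[i,4]>=5])
if __name__=="__main__":
    for f in sys.argv[1:]: a,c=f.split(":");print(f);caps(a,c)
E
python3 caps.py s0.png:scene in_scene.png:scene d0.png:side in_side.png:side
```

```text
s0.png:scene
scene red []
scene green [(10, [338.5, 205.5], [0.604, -0.096])]
scene blue [(7, [347.3, 201.7], [0.638, -0.099])]
scene yellow [(227, [312.7, 226.0], [0.487, -0.12])]
in_scene.png:scene
scene red []
scene green [(11, [339.8, 204.6], [0.61, -0.096])]
scene blue [(9, [347.2, 201.4], [0.639, -0.098])]
scene yellow []
d0.png:side
side red [(36, [342.2, 202.4], [0.564, -0.097])]
side green [(7, [347.7, 196.9], [0.605, -0.098])]
side blue [(6, [369.5, 193.5], [0.653, -0.152])]
side yellow [(34, [351.6, 205.5], [0.558, -0.131])]
in_side.png:side
side red [(20, [342.8, 199.9], [0.58, -0.092])]
side green []
side blue []
side yellow []
```

>>> step_arm --plan '[[[-0.04,0,0,0,0,0],[-0.08,0,0,0,0,0],[-0.12,0,0,0,0,0],[-0.12,0,0,0,0,0]]]'

```text
time_s: 19.92
ee_pos: [0.46, -0.1183, -0.0156]
eef_rot: [3.141, -0.001, 3.093]
force: [-1.6, 0.1, -1.4]
grip_width: 0.0135
grip_force: 58.0
```

>>> step_arm --plan '[[[0.05,0,0,0,0,0],[0.15,0,0,0,0,0],[0.3,0,0,0,0,0],[0.5,0,0,0,0,0],[0.7,0,0,0,0,0],[0.95,0,0,0,0,0],[1.2,0,0,0,0,0],[1.5,0,0,0,0,0]]]'

```text
time_s: 20.58
ee_pos: [0.4146, -0.1162, -0.0155]
eef_rot: [-3.142, 0.0, 3.093]
force: [1.0, 0.3, -1.8]
grip_width: 0.0132
grip_force: 58.0
```

>>> step_arm --plan '[[[0.3,0,0,0,0,0],[0.6,0,0,0,0,0],[0.95,0,0,0,0,0],[1.3,0,0,0,0,0],[1.65,0,0,0,0,0],[2,0,0,0,0,0],[2.25,0,0,0,0,0],[2.35,0,0,0,0,0]]]'

```text
time_s: 21.25
ee_pos: [0.3437, -0.1127, -0.0155]
eef_rot: [3.141, -0.0, 3.093]
force: [-1.0, -0.0, -1.7]
grip_width: 0.0133
grip_force: 58.0
```

```bash
python3 - <<'E'
from h import *
from fs import orange
from caps import caps
o=ctrl.get_obs();print(o["ee_pos"],o["force"],o["time_s"])
T=[]
for c in("scene","side"):
    im=snap(c,"out_%s.png"%c);caps(im,c);u,v=map(int,proj(c,(.5,-.12,.02)))
    T.append(cv2.resize(im[v-38:v+38,u-50:u+50],(790,600) if 0 else (400,300),interpolation=cv2.INTER_CUBIC))
    for e in ctrl.place_of("vial_a",c)[:4]:print(c,round(e["confidence"],2),np.round(e["at"],1),np.round(pix2plane(c,e["at"],.02),4))
cv2.imwrite("pics/m7.png",np.hstack(T))
E
```

```text
[ 0.34373586 -0.11270749 -0.01551125] [-0.96672619 -0.00236201 -1.67066609] 21.25
scene red [(43, [300.3, 222.6], [0.463, -0.087])]
scene green [(11, [339.5, 205.0], [0.608, -0.096])]
scene blue [(9, [346.9, 201.7], [0.637, -0.098])]
scene yellow [(21, [305.7, 229.0], [0.462, -0.118])]
scene 0.61 [410.5 261.5] [ 0.6433 -0.3859  0.02  ]
scene 0.46 [302.4 229.7] [ 0.4544 -0.111   0.02  ]
side red [(23, [324.3, 217.8], [0.459, -0.087])]
side green [(8, [348.1, 196.1], [0.61, -0.097])]
side blue [(6, [369.5, 193.5], [0.653, -0.152])]
side yellow []
side 0.47 [334.4 224.7] [ 0.4427 -0.126   0.02  ]
```

View pics/m7.png

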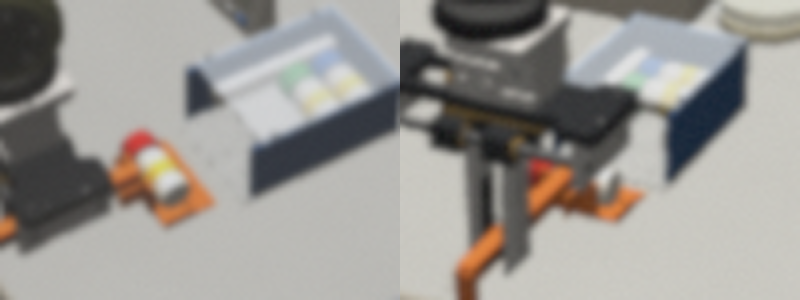

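>>> step_arm --plan '[[[0,0,-0.1,0,0,0],[0,0,-0.35,0,0,0],[0,0,-0.75,0,0,0],[0,0,-1.2,0,0,0],[0,0,-1.6,0,0,0],[0,0,-1.95,0,0,0],[0,0,-2.15,0,0,0],[0,0,-2.2,0,0,0]]]'

```text
time_s: 22.12
ee_pos: [0.3455, -0.1131, 0.0517]
eef_rot: [-3.141, 0.002, 3.094]
force: [0.0, -0.5, -2.0]
grip_width: 0.0133
grip_force: 58.0
```

```bash
python3 - <<'E'
from h import *
from caps import caps
o=ctrl.get_obs();print(o["ee_pos"],o["force"],o["time_s"],o["qpos"])
go((.406,-.252,.05),125)
snap("scene")
for q,c in(("vial_a","scene"),("spoon_lip","scene")):
    for e in ctrl.place_of(q,c)[:2]:print(c,q,round(e["confidence"],2),np.round(e["at"],1),np.round(pix2plane(c,e["at"],.088),4))
E
```

```text
[ 0.34554742 -0.11307099  0.05170108] [ 0.00458437 -0.53262527 -1.99788588] 22.1167 [-4.17067792e-01  4.36393672e-02  2.13971935e+00 -1.54022742e-05
  9.56230777e-01 -1.93989823e+00]
units [-2.235 -4.529  0.064] [2.000e-03 2.000e-02 8.709e+00] rows 8.0
scene vial_a 0.76 [306.3 215.4] [ 0.4641 -0.1203  0.088 ]
scene spoon_lip 0.57 [314.9 216.2] [ 0.4831 -0.1374  0.088 ]
```

>>> step_arm --plan '[[[-0.04,-0.09,0,0,0,0.17],[-0.16,-0.32,0,0,0,0.6],[-0.34,-0.68,0,0,0,1.3],[-0.56,-1.13,0,0,0,2.2],[-0.8,-1.63,0,0,0,3.1],[-1.07,-2.17,0,0,0,4.2],[-1.34,-2.72,0,0,0,5.2],[-1.59,-3.22,0,0,0,6.2]]]'

```text
time_s: 22.93
ee_pos: [0.388, -0.2126, 0.0498]
eef_rot: [-3.141, -0.001, 2.438]
force: [0.5, 0.7, -1.1]
grip_width: 0.0137
grip_force: 58.0
```

```bash
python3 - <<'E'
from h import *
o=ctrl.get_obs();print(o["ee_pos"],o["eef_rot"],o["time_s"])
go((.406,-.252,.05),125)
E
```

```text
[ 0.38800457 -0.21260909  0.04981504] [-3.14148164e+00 -1.05939831e-03  2.43787665e+00] 22.9333
units [-1.307 -0.613 -0.007] [-2.000e-03 -1.000e-02  2.447e+00] rows 3.0
```

>>> step_arm --plan '[[[-0.4,-0.2,0,0,0,0.8],[-0.75,-0.35,0,0,0,1.45],[-1,-0.47,0,0,0,1.95],[-1.18,-0.55,0,0,0,2.25],[-1.27,-0.6,0,0,0,2.4],[-1.3,-0.6,0,0,0,2.45],[-1.3,-0.6,0,0,0,2.45]]]'

```text
time_s: 23.52
ee_pos: [0.406, -0.2504, 0.0501]
eef_rot: [-3.141, -0.001, 2.188]
force: [-0.5, -1.0, -1.7]
grip_width: 0.0133
grip_force: 58.0
```

```bash
cat > tip.py <<'E'
from h import *
o=ctrl.get_obs();print(o["ee_pos"],o["eef_rot"],o["force"],o["time_s"],np.round(o["qpos"],2))
snap("scene");snap("side")
for c in("scene","side"):
  for q in("vial_a","spoon_lip"):
    for e in ctrl.place_of(q,c)[:3]:print(c,q,round(e["confidence"],2),np.round(e["at"],1),np.round(pix2plane(c,e["at"],.085),4),np.round(pix2plane(c,e["at"],.02),4)[:2])
R=Ro.from_euler("xyz",o["eef_rot"]);T0=Ro.from_euler("xyz",[np.pi,0,np.radians(125)])
h=np.array([np.cos(np.radians(-55)),np.sin(np.radians(-55)),0])
for phi,lz,dl in((0,.045,0),(10,.045,0),(20,.042,0),(30,.038,0),(40,.034,0),(50,.034,0)):
    f=np.radians(phi);s=np.cos(f)*h-np.array([0,0,np.sin(f)]);n=np.sin(f)*h+np.array([0,0,np.cos(f)])
    L=np.array([.490,-.372,lz])+dl*h
    P=L-.146*s-.021*n
    y=np.cross(n,s) # spoon y
    Rt=Ro.from_matrix(np.c_[-s,y,-n]);
    if np.linalg.det(Rt.as_matrix())<0: print("bad")
    d=R.inv().apply(P-o["ee_pos"])/.03;w=np.degrees((R.inv()*Rt).as_rotvec())/6
    print(phi,np.round(P,4),np.round(d,2),np.round(w,2))
E
python3 tip.py
```

```text
[ 0.40604439 -0.25037211  0.05007416] [-3.14135574e+00 -8.06484358e-04  2.18765714e+00] [-0.49498409 -0.95459233 -1.72095558] 23.5167 [-0.63  0.29  1.85  0.    1.   -1.25]
scene vial_a 0.84 [358.2 268.1] [ 0.4739 -0.3503  0.085 ] [ 0.5062 -0.3184]
scene spoon_lip 0.69 [369.  273.9] [ 0.4856 -0.3802  0.085 ] [ 0.5187 -0.3505]
side vial_a 0.74 [436.5 213.8] [ 0.5041 -0.3962  0.085 ] [ 0.6178 -0.3742]
side vial_a 0.6 [411.1 215.3] [ 0.4699 -0.3373  0.085 ] [ 0.58   -0.3091]
side vial_a 0.45 [355.  200.9] [ 0.4857 -0.171   0.085 ] [ 0.5975 -0.1254]
side spoon_lip 0.64 [423.3 220.2] [ 0.458  -0.3732  0.085 ] [ 0.5668 -0.3487]
0 [ 0.4063 -0.2524  0.024 ] [-0.06 -0.03  0.87] [-0.   -0.01  0.06]
10 [ 0.4054 -0.2512  0.0497] [-0.01 -0.03  0.01] [-0.01  1.66  0.06]
20 [ 0.4072 -0.2537  0.0722] [-0.11 -0.03 -0.74] [-0.01  3.33  0.06]
30 [ 0.4115 -0.2598  0.0928] [-0.36 -0.04 -1.42] [-0.02  4.99  0.06]
40 [ 0.4181 -0.2693  0.1118] [-0.75 -0.04 -2.06] [-0.02  6.66  0.05]
50 [ 0.4269 -0.2819  0.1323] [-1.26 -0.04 -2.74] [-0.03  8.33  0.05]
```

>>> step_arm --plan '[[[-0.01,0,0.1,0,0.1,0.06],[-0.01,0,0.2,0,0.35,0.06],[-0.01,0,0.25,0,0.7,0.06],[-0.01,0,0.15,0,1.2,0.06],[-0.01,0,0.01,0,1.66,0.06],[-0.03,0,-0.22,0,2.2,0.06],[-0.07,0,-0.47,0,2.75,0.06],[-0.11,0,-0.74,0,3.33,0.06]]]'

```text
time_s: 24.48
ee_pos: [0.4082, -0.2532, 0.0729]
eef_rot: [-3.141, -0.353, 2.181]
force: [-0.2, 0.2, -0.9]
grip_width: 0.0136
grip_force: 58.0
```

```bash
sed -i 's/(30,.038,0),(40,.034,0),(50,.034,0)/(25,.036,0),(30,.030,0),(35,.027,0),(40,.025,0),(45,.022,0),(50,.022,0)/; s/^snap/#snap/; s/^for c in("scene","side"):$/for c in():/' tip.py; python3 tip.py
```

```text
[ 0.40821048 -0.25323685  0.07287504] [-3.1409498  -0.35298538  2.18143521] [-0.21417813  0.19169133 -0.9096252 ] 24.4833 [-0.69  0.48  1.56  0.09  1.44 -1.33]
0 [ 0.4063 -0.2524  0.024 ] [-0.51 -0.04  1.55] [-0.01 -3.37 -0.  ]
10 [ 0.4054 -0.2512  0.0497] [-0.17 -0.04  0.76] [-0.01 -1.7  -0.  ]
20 [ 0.4072 -0.2537  0.0722] [-0.   -0.04  0.02] [-0.01 -0.04 -0.  ]
25 [ 0.409  -0.2563  0.0787] [-0.03 -0.04 -0.22] [-0.01  0.8  -0.  ]
30 [ 0.4115 -0.2598  0.0848] [-0.09 -0.04 -0.46] [-0.01  1.63 -0.  ]
35 [ 0.4145 -0.2642  0.0935] [-0.15 -0.04 -0.79] [-0.01  2.46 -0.  ]
40 [ 0.4181 -0.2693  0.1028] [-0.25 -0.04 -1.15] [-0.   3.3 -0. ]
45 [ 0.4223 -0.2753  0.1104] [-0.38 -0.04 -1.47] [-0.    4.13 -0.  ]
50 [ 0.4269 -0.2819  0.1203] [-0.52 -0.04 -1.88] [-0.    4.96 -0.  ]
```

>>> step_arm --plan '[[[-0.02,0,-0.12,0,0.4,0],[-0.03,0,-0.22,0,0.8,0],[-0.06,0,-0.34,0,1.2,0],[-0.09,0,-0.46,0,1.63,0],[-0.12,0,-0.62,0,2.05,0],[-0.15,0,-0.79,0,2.46,0],[-0.2,0,-0.97,0,2.9,0],[-0.25,0,-1.15,0,3.3,0]]]'

```text
time_s: 25.15
ee_pos: [0.4191, -0.2689, 0.1024]
eef_rot: [-3.141, -0.698, 2.181]
force: [-0.1, 0.6, -1.0]
grip_width: 0.0136
grip_force: 58.0
```

```bash
python3 tip.py; python3 - <<'E'
from h import *
for c in("scene","side"):
    snap(c)
    for e in ctrl.place_of("vial_a",c)[:4]:print(c,round(e["confidence"],2),np.round(e["at"],1),np.round(pix2plane(c,e["at"],.021),4)[:2],np.round(pix2plane(c,e["at"],.06),4)[:2])
E
```

```text
[ 0.4190991  -0.26890488  0.10235257] [-3.14090911 -0.69807711  2.18108235] [-0.13292321  0.64531355 -1.0195414 ] 25.15 [-0.73  0.72  1.23  0.15  1.87 -1.35]
0 [ 0.4063 -0.2524  0.024 ] [-1.15 -0.03  2.45] [-0.   -6.67 -0.  ]
10 [ 0.4054 -0.2512  0.0497] [-0.56 -0.03  1.82] [-0. -5. -0.]
20 [ 0.4072 -0.2537  0.0722] [-0.15 -0.03  1.18] [-0.   -3.33 -0.  ]
25 [ 0.409  -0.2563  0.0787] [-0.1  -0.03  0.95] [-0.  -2.5 -0. ]
30 [ 0.4115 -0.2598  0.0848] [-0.07 -0.03  0.7 ] [-0.   -1.67 -0.  ]
35 [ 0.4145 -0.2642  0.0935] [-0.02 -0.04  0.36] [-0.   -0.83 -0.  ]
40 [ 0.4181 -0.2693  0.1028] [ 0.01 -0.04 -0.01] [-0.  0. -0.]
45 [ 0.4223 -0.2753  0.1104] [-0.01 -0.04 -0.36] [-0.    0.83 -0.  ]
50 [ 0.4269 -0.2819  0.1203] [-0.   -0.04 -0.78] [-0.    1.67 -0.  ]
scene 0.77 [386.3 288.6] [ 0.5262 -0.4135] [ 0.506  -0.4287]
scene 0.58 [366.6 282. ] [ 0.4959 -0.3673] [ 0.4769 -0.3844]
side 0.62 [438.9 231.4] [ 0.5235 -0.4036] [ 0.4605 -0.4152]
side 0.4 [357.3 198.5] [ 0.6132 -0.1267] [ 0.5452 -0.154 ]
```

>>> step_arm --plan '[[[0.15,0,-0.18,0,0,0],[0.4,0,-0.48,0,0,0],[0.75,0,-0.9,0,0,0],[1.1,0,-1.31,0,0,0],[1.45,0,-1.73,0,0,0],[1.7,0,-2.03,0,0,0],[1.7,0,-2.03,0,0,0]]]'

```text
time_s: 25.93
ee_pos: [0.4195, -0.2687, 0.1851]
eef_rot: [3.141, -0.689, 2.182]
force: [0.2, 0.0, -1.4]
grip_width: 0.0134
grip_force: 58.0
```

```bash
python3 - <<'E'
from h import *
print(ctrl.get_obs()["time_s"])
for c in("scene","side"):
    snap(c,"t_%s.png"%c)
    for e in ctrl.place_of("vial_a",c)[:4]:print(c,round(e["confidence"],2),np.round(e["at"],1),np.round(pix2plane(c,e["at"],.021),4)[:2])
    for e in ctrl.masks_of("red_bottle",c)[:1]:print(e["confidence"],e["at"])
    for e in ctrl.place_of("red_bottle",c)[:1]:print(pix2plane(c,e["at"],0))
go((.40,-.18,.16),125);go((.46,.12,.10),89)
E
```

```text
25.9333
scene 0.51 [382.7 290.3] [ 0.5147 -0.4119]
scene 0.46 [369.6 284.4] [ 0.4977 -0.3778]
scene 0.4 [323.6 189.4] [ 0.6106 -0.0047]
0.69 [417.2, 244.7]
[ 6.53042495e-01 -3.73296352e-01 -1.11022302e-16]
side 0.47 [440.5 234.3] [ 0.5106 -0.411 ]
side 0.47 [357.7 199.1] [ 0.61   -0.1293]
0.87 [441.8, 194.3]
[ 0.63712945 -0.37328144  0.        ]
units [1.668 1.175 2.32 ] [-1.20e-02 -6.64e+00 -5.00e-03] rows 6.0
units [5.802 8.551 8.362] [-2.096 -6.413  5.748] rows 10.0
```

>>> step_arm --plan '[[[1.67,1.17,2.3,0,-6.64,0],[1.67,1.17,2.3,0,-6.64,0],[1.67,1.17,2.3,0,-6.64,0],[1.67,1.17,2.3,0,-6.64,0],[1.67,1.17,2.3,0,-6.64,0],[1.67,1.17,2.3,0,-6.64,0],[1.67,1.17,2.3,0,-6.64,0],[1.67,1.17,2.3,0,-6.64,0]]]'

```text
time_s: 27.0
ee_pos: [0.4, -0.1797, 0.1616]
eef_rot: [-3.141, 0.001, 2.183]
force: [0.5, -1.2, -1.4]
grip_width: 0.0138
grip_force: 58.0
```

```bash
python3 - <<'E'
from h import *
o=ctrl.get_obs();print(o["ee_pos"],o["eef_rot"],o["qpos"]);go((.46,.12,.10),89)
E
```

```text
[ 0.39996116 -0.17972698  0.16161549] [-3.14103115e+00  1.04602579e-03  2.18276620e+00] [-5.05221755e-01  5.95585659e-02  1.83343663e+00 -1.01558336e-03
  1.24790343e+00 -1.11686942e+00]
units [7.03  7.379 2.042] [-2.000e-03  1.100e-02  6.011e+00] rows 8.0
```

>>> step_arm --plan '[[[7,7.4,2,0,0,6],[7,7.4,2,0,0,6],[7,7.4,2,0,0,6],[7,7.4,2,0,0,6],[7,7.4,2,0,0,6],[7,7.4,2,0,0,6],[7,7.4,2,0,0,6],[7,7.4,2,0,0,6]]]'

```text
time_s: 27.67
ee_pos: [0.4593, 0.1058, 0.1025]
eef_rot: [-3.138, 0.001, 1.551]
force: [0.6, -0.1, -0.8]
grip_width: 0.0136
grip_force: 58.0
```

>>> step_arm --plan '[[[0,0,0,0,0,0],[0,0,0,0,0,0],[0,0,0,0,0,0]]]'

```text
time_s: 27.92
ee_pos: [0.459, 0.1036, 0.1029]
eef_rot: [-3.139, 0.002, 1.553]
force: [0.1, -1.0, -1.5]
grip_width: 0.0136
grip_force: 58.0
```

```bash
python3 - <<'E'
from h import *
o=ctrl.get_obs();print(o["ee_pos"],o["eef_rot"],o["force"]);go((.46,.12,-.0205),89)
E
```

```text
[0.45899476 0.10364539 0.10292283] [-3.13893218e+00  1.56046615e-03  1.55306444e+00] [ 0.06924231 -1.00543878 -1.48492381]
units [0.552 0.035 4.113] [-0.025  0.015 -0.003] rows 3.0
```

>>> step_arm --plan '[[[0.55,0.03,1,0,0,0],[0.55,0.03,2,0,0,0],[0.55,0.03,3,0,0,0],[0.55,0.03,3.6,0,0,0],[0.55,0.03,3.9,0,0,0],[0.55,0.03,4.05,0,0,0],[0.55,0.03,4.11,0,0,0],[0.55,0.03,4.11,0,0,0]]]'

```text
time_s: 28.58
ee_pos: [0.4606, 0.1201, -0.0192]
eef_rot: [3.141, 0.001, 1.552]
force: [-0.9, -0.4, -1.7]
grip_width: 0.0134
grip_force: 58.0
```

>>> step_arm --plan '[[[0,0,0.02,0,0,0],[0,0,0.02,0,0,0],[0,0,0.02,0,0,0]]]'

```text
time_s: 28.83
ee_pos: [0.4604, 0.1206, -0.0198]
eef_rot: [3.141, 0.001, 1.553]
force: [0.6, 0.6, -1.3]
grip_width: 0.0136
grip_force: 58.0
```

>>> step_arm --plan '[[[0,0,0.03,0,0,0],[0,0,0.04,0,0,0],[0,0,0.04,0,0,0],[0,0,0.04,0,0,0]]]'

```text
time_s: 29.17
ee_pos: [0.4603, 0.1206, -0.021]
eef_rot: [3.141, 0.001, 1.553]
force: [-2.8, 0.1, 6.4]
grip_width: 0.0134
grip_force: 58.0
```

>>> step_arm --plan '[[[0,0,0,0,0,0],[0,0,0,0,0,0],[0,0,0,0,0,0],[0,0,0,0,0,0],[0,0,0,0,0,0],[0,0,0,0,0,0],[0,0,0,0,0,0],[0,0,0,0,0,0]]]' --grip 0.6

```text
time_s: 29.83
ee_pos: [0.46, 0.1205, -0.0217]
eef_rot: [-3.141, 0.002, 1.553]
force: [-0.3, -0.7, -0.0]
grip_width: 0.0563
grip_force: 0.0
```

>>> step_arm --plan '[[[0,0,-0.3,0,0,0],[0,0,-1,0,0,0],[0,0,-2,0,0,0],[0,0,-3,0,0,0],[0,0,-4,0,0,0],[0,0,-5,0,0,0],[0,0,-5,0,0,0]]]'

```text
time_s: 30.42
ee_pos: [0.4623, 0.1212, 0.1344]
eef_rot: [3.133, -0.0, 1.553]
force: [0.7, 0.2, 1.1]
grip_width: 0.0559
grip_force: 0.0
```

```bash
python3 - <<'E'
from h import *
from caps import caps
o=wfind(["spoon","spoon_grip","spoon_lip","spoon_neck","timer","holster"]);print(o["time_s"],o["ee_pos"])
for c in("scene","side"):
    im=snap(c);caps(im,c)
    for q,z in(("vial_a",.021),("spoon_lip",0),("spoon",0),("spoon_neck",.03),("timer",0),("red_bottle",0)):
        for e in ctrl.place_of(q,c)[:2]:print(c,q,round(e["confidence"],2),np.round(pix2plane(c,e["at"],z),4)[:2])
E
```

```text
spoon 0.88 [314.8 260.3] [0.4541 0.019 ]
spoon 0.2 [358.1 338.1] [ 0.514  -0.1153]
spoon_grip 0.67 [321.6 188. ] [0.4639 0.12  ]
spoon_lip 0.69 [318.4 287.8] [ 0.4577 -0.0224]
spoon_neck 0.98 [315.8 256.7] [0.456  0.0395]
timer 0.79 [444.  263.3] [0.6267 0.0053]
holster 0.93 [357.6  11.3] [0.5078 0.3152]
30.4167 [0.46231998 0.12120684 0.13444571]
scene red []
scene green [(14, [339.6, 205.1], [0.608, -0.097])]
scene blue [(12, [346.8, 201.8], [0.637, -0.098])]
scene yellow []
scene vial_a 0.79 [ 0.5243 -0.4137]
scene vial_a 0.34 [ 0.4983 -0.3855]
scene spoon_lip 0.86 [ 0.4635 -0.0123]
scene spoon 0.81 [ 0.4654 -0.0012]
scene spoon_neck 0.86 [0.4596 0.0342]
scene spoon_neck 0.56 [ 0.4975 -0.1336]
scene timer 0.72 [0.6259 0.0061]
scene red_bottle 0.61 [ 0.6534 -0.3791]
scene red_bottle 0.39 [0.4831 0.0658]
side red []
side green [(8, [348.0, 196.2], [0.609, -0.097])]
side blue []
side yellow []
side vial_a 0.67 [ 0.5049 -0.4091]
side vial_a 0.37 [ 0.5983 -0.1221]
side spoon_lip 0.93 [ 0.4396 -0.0293]
side spoon 0.75 [0.4539 0.0264]
side spoon_neck 0.79 [0.4763 0.0542]
side timer 0.58 [ 0.6182 -0.0047]
side red_bottle 0.83 [ 0.6383 -0.379 ]
```

>>> step_arm --plan '[[[0,0,-0.5,0,0,0],[0,0,-0.5,0,0,0],[0,0,-0.5,0,0,0],[0,0,-0.5,0,0,0]]]'

```text
time_s: 31.8
ee_pos: [0.4599, 0.1207, 0.1428]
eef_rot: [-3.141, 0.002, 1.553]
force: [-0.1, 0.5, 0.1]
grip_width: 0.0564
grip_force: 0.0
```

```bash
python3 -c "
from station import ctrl
print(ctrl.hand_in())"
```

```text
the job is handed in; nothing more can be done
None
```

The job is handed in at about 32 s, though no verdict came back: the cameras put the red-capped vial in the tray, the green and blue ones still in the feeder, the spoon released on the bench clear of the holster, and the bottle and timer where they were.

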